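# Bed down the follower plate of a specimen pot with a hand tamper

## Task

Pick up the steel tamper by its wooden handle and press it squarely down on the orange sprung plate in the specimen pot until the plate bottoms out level, going by feel because the depth is different each time, and keep it firmly against the stop for a second. There are fossils below, so press with less than 25 N and use only the tamper on the plate. Then stand the tamper back upright on its cork mat and let go, without dropping it, leaving the plate down and level and the vial, cardboard tray and amber block where they are.

Things in the scene. Friction and masses are not known exactly. Their poses are not given: they have to be found in the camera images.
- tamper: hand tamper, 350 g, standing upright: flat round steel foot 60 mm diameter, 12 mm thick; thin steel neck 18 mm diameter above it; dark wooden handle, square 28 x 28 mm, from 34 to 84 mm above the foot's underside. Origin at the centre of the underside; z up along the handle, x and y square to the handle's flat sides. The starting yaw differs, up to about 0.7 rad either way.
- mat: round cork mat fixed to the bench, 110 mm diameter, 4 mm thick, on which the tamper stands. Origin at the centre of its underside, on the bench. The mat and the pot may be on either side.
- pot: dark steel foot, 104 mm diameter and 10 mm thick, of the specimen pot, fixed to the bench. Origin at the centre of its underside, on the bench; z up. Six stop posts inside, unseen, in a ring of 27 mm radius, carry the plate when it bottoms out: their tops lie all at one height, set beforehand anywhere from 18 to 33 mm above the origin.
- pot_mouth (a point): centre of the open top of the aluminium barrel that stands centred on the pot's foot: outside 80 mm, inside 71.6 mm diameter. This point is at rim height, 50 mm above the pot's origin.
- plate: orange follower plate, loose disc, 68 mm diameter, 8 mm thick, 120 g, inside the barrel with 2 mm of radial play. Origin at the centre of its underside, z up; at first 36 to 38 mm above the pot's origin and slightly cocked. Bottomed out, its top is 24 to 41 mm above the pot's origin and the stop posts carry at least 3 N, so press with some 12 to 18 N in all.
- plate_top (a point): centre of the plate's upper face, 8 mm above the plate's origin. The plate rests on three sprung plungers that yield at 3 to 8 N in all; a friction grip stronger than their springs leaves the plate wherever it is pushed, level or crooked. On the hidden stop, which stands on rubber, the force then rises by about 6 N per mm.
- vial: bystander: small capped jar, 40 mm diameter, 75 mm tall; origin at the centre of its underside
- tray: bystander: cardboard tray 150 x 110 mm, 28 mm tall; origin at the centre of its underside
- resin: bystander: amber resin block with a fossil, 45 x 35 mm, 24 mm tall; origin at the centre of its underside
There are look-alikes about, which are no part of the job. Leave any blue, green or purple look-alike of the tamper alone.

How it is judged:
By the outcome, as a careful person would: the job done as asked, in the order asked, and still so for the second after the job is handed in, with the robot touching nothing.
It also fails if it takes over 56 s, if anything falls off the work surface, if the arm or the gripper's body presses on something with over 40 N, if the wrist force passes 120 N, or if a joint passes its speed limit or range.

## Robot

A 6-joint arm with a two-finger parallel gripper is mounted at the origin on the work surface. World frame = base frame: x ahead of the robot, y to its left, z up, the work surface at z = 0. Lengths are in m, angles in rad, forces in N, time in s.
With the tool pointing down it reaches from about 0.25 to 0.725 m from the base axis. Payload 4 kg.
Tool frame: the origin (TCP) lies midway between the tips of the shut fingers; the grasp point (between the pads) lies 19 mm behind it (bot.grip_point_offset is the distance from the TCP to the grasp point, in m); z points along the fingers, y is the line along which they close (so a half turn about z gives the same grasp; the last joint's range is limited). The gripper opens to 85 mm and grips with 20 to 120 N. Pads are 22 mm wide; open, the fingers measure 114 mm over their backs; the gripper's body (76 mm by 85 mm) begins 54 mm behind the grasp point. The pads swing forward as they close: fully open they stand 13 mm farther back than shut.
Start: joints at [1.282, 0.241, 0.005, 1.335, 0, 1.571], TCP at [0.142, 0.479, 0.231] pointing down, gripper open.
Joint ranges: [-2.72, 2.72], [-1.05, 1.87], [-1.09, 1.28], [-1.99, 2.15], [-1.42, 1.44], [-3.14, 3.14]. Speed limits (rad/s): [2.79, 2.79, 3.14, 3.14, 3.14, 3.14].

## Interface

Orientations are given as a unit quaternion [x, y, z, w].
In Python, from workcell import bot gives the robot as it stands.
- The arm moves only by the tool step_arm, never from a script. Its argument "targets" is text: rows parted by semicolons, each of 7 numbers parted by spaces: the opening, from -1 (shut) to 1 (fully open), so that 0 is half open, then the shift along the world's x, y, z normalised to -1 to 1, where 1 is 0.5 m, then the turn, a rotation vector about the world's x, y, z normalised to -1 to 1, where 1 is pi/4 rad. In form: gripper x y z wx wy wz; .... A call has 1 to 10 rows; each row is the pose to reach, as a shift and turn from the pose commanded when the call began; what a row does not reach only later rows make up. A row lasts 1/12 s, in which the tool goes at most 41.7 mm and 7.16 degrees, less where a joint would pass 70% of its speed; a pose out of reach is approached as far as the arm can. A call with a number of a shift or a turn outside -1 to 1 is refused whole. A call with a gripper value outside its range is refused whole. The fingers move at their own pace and stop on an object; the grip force is fixed at half the most. Time passes only in rows, so rows that repeat a pose let the fingers close. It gives the time, the measured TCP pose, the force, the opening and the grip force at its end, in the units of the state.
- bot.get_obs(): the state, without advancing time (a new reading comes with each control period).
- bot.camera(name): name is "side" or "top" or "wrist"; returns the picture (400x640x3 uint8, red, green, blue); there is no depth.
- bot.camera_info(name): a dict with "vertical_fov" (degrees; the focal length in pixels is half the picture's height over the tangent of half this angle, whatever the lens; pixels are square), "cx", "cy" (the principal point, pixels), "pose" (4x4, takes a point from camera to world coordinates). Camera axes: x right, y up, looking along -z (the intrinsics and any distortion apply to the point x, -y, -z); pixel columns grow to the right and rows downward; lengths in m; the calibration is good to about 2 mm. A picture is of the moment at which its call begins: read the wrist's pose just before it. camera_info takes no time and is no camera call; for the wrist camera it gives the pose at the moment of the call.
- bot.job_done(): hands the job in; it is judged then, once.
The state is a dict: "clock": time; "joint_pos": joint angles; "joint_vel": joint speeds; "tau": joint torques, N m; "eef_pos": TCP position; "tool_rot": TCP orientation; "ft_force": force on the tool from outside, world axes, zero at the start; "ft_torque": the same for the moment, N m; "grip_width": finger opening in m; "grasp_force": force on a finger pad.
Only numpy, scipy, OpenCV 4.12 (cv2) and the standard library are available. Lean on these libraries where they do the work, as an engineer would, in place of code of your own. Each camera call takes 0.05 s, during which the arm holds its last target. There are 200 camera calls.

## Working session

There is one attempt and no reset: what is moved stays moved. The work goes in short steps, Python scripts to look and compute and a tool call to move; the robot and the scene stay as the last step left them, time stands still between calls to the robot, and variables do not carry over. Pictures are saved under pics/ and viewed, at most 10 in all, crops included, and the job is handed in when it is done.

Besides the shell and the picture viewer there is one more tool, called by a JSON object that holds its "method" and its "body", one argument or row to a line. step_arm: Moves the arm, as the interface text tells. Scaled input: -1 to 1 covers 0.5 m each way for a shift and pi/4 rad each way for a turn. Its arguments: {"type":"object","properties":{"targets":{"type":"string"}},"required":["targets"]}

```bash
mkdir -p pics; ls
python3 - <<'E'
from workcell import bot
import cv2, numpy as np
np.set_printoptions(precision=4,suppress=True)
for n in ("top","side"):
    i=bot.camera_info(n); print(n,i)
    im=bot.camera(n)[:,:,::-1]; cv2.imwrite(f"pics/{n}0.png",im)
o=bot.get_obs(); print(o, bot.grip_point_offset)
E
```

```text
pics
top {'vertical_fov': 56.72564435158529, 'cx': 327.9259674725496, 'cy': 189.19089058167785, 'pose': array([[ 0.0069,  0.9864, -0.1639,  0.4646],
       [-0.9997,  0.0109,  0.0236,  0.0075],
       [ 0.0251,  0.1637,  0.9862,  1.0444],
       [ 0.    ,  0.    ,  0.    ,  1.    ]])}
side {'vertical_fov': 45.74896546051182, 'cx': 313.2654582944509, 'cy': 200.11349371885697, 'pose': array([[ 0.9964,  0.0605, -0.0592,  0.5507],
       [-0.0845,  0.6698, -0.7377, -0.7983],
       [-0.005 ,  0.7401,  0.6725,  0.8078],
       [ 0.    ,  0.    ,  0.    ,  1.    ]])}
{'clock': 0.1, 'joint_pos': array([ 1.282 ,  0.2413,  0.0039,  1.3352, -0.    ,  1.5708]), 'joint_vel': array([-0.0001, -0.0012,  0.0047, -0.0009,  0.0026, -0.0011]), 'tau': array([ -0.0006, -37.3138,  25.301 ,   0.0108,  -0.    ,  -0.    ]), 'eef_pos': array([0.1423, 0.4788, 0.2305]), 'tool_rot': array([ 0.1439,  0.9896, -0.0009, -0.0001]), 'ft_force': array([-0.1617, -0.0817, -0.8573]), 'ft_torque': array([ 0.0621,  0.0122, -0.0429]), 'grasp_force': 0.0, 'grip_width': 0.08567623360344342} 0.0187
```

View pics/top0.png

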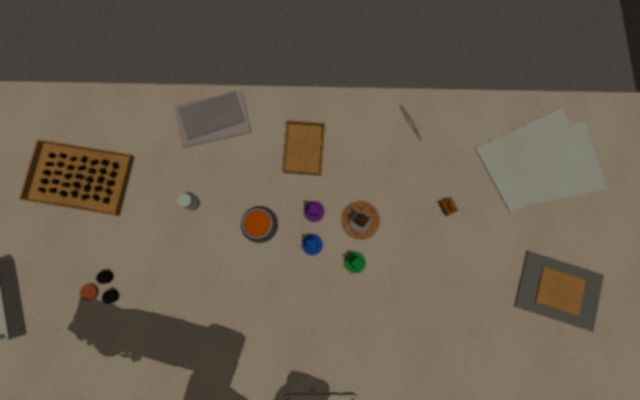

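View pics/side0.png

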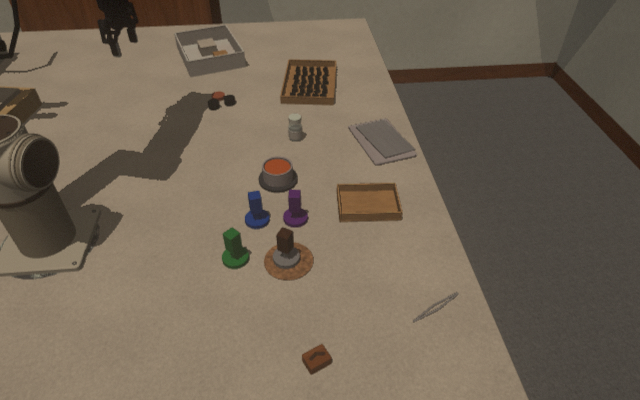

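The top view shows the pot at (258,223), the tamper on its cork mat at (360,220), the decoys at purple (314,211), blue (312,244) and green (355,262), the vial at (187,200), the tray at (304,147) and the resin at (448,206). The side view agrees with this.

```bash
cat > h.py <<'E'
import numpy as np, cv2
from workcell import bot
np.set_printoptions(precision=4,suppress=True)
def ray(info,u,v,z):
    f=200/np.tan(np.radians(info["vertical_fov"])/2); P=info["pose"]
    d=P[:3,:3]@np.array([(u-info["cx"])/f,-(v-info["cy"])/f,-1.]); o=P[:3,3]
    return o+d*(z-o[2])/d[2]
def proj(info,p):
    f=200/np.tan(np.radians(info["vertical_fov"])/2); P=info["pose"]
    c=P[:3,:3].T@(np.asarray(p)-P[:3,3]); return np.array([info["cx"]-f*c[0]/c[2], info["cy"]+f*c[1]/c[2]])
def blobs(mask,amin=30):
    cs,_=cv2.findContours(mask.astype(np.uint8),cv2.RETR_EXTERNAL,cv2.CHAIN_APPROX_NONE)
    return sorted([c for c in cs if cv2.contourArea(c)>amin],key=cv2.contourArea,reverse=True)
E
python3 - <<'E'
from h import *
i=bot.camera_info("top")
for n,uv,z in (("pot",(258,222.5),.046),("matcentre",(360.5,220),.004),("handletop",(361,220),.088),("purple",(314,211),.05),("blue",(312,243),.05),("green",(354.5,261),.05),("vial",(185,200),.075),("resin",(448,206),.024),("tray",(304,147),.028)):
    print(n,ray(i,*uv,z))
im=cv2.imread("pics/top0.png"); hsv=cv2.cvtColor(im,cv2.COLOR_BGR2HSV)
m=cv2.inRange(hsv,(0,170,120),(14,255,255)); 
for c in blobs(m,60): print(cv2.fitEllipse(c), cv2.contourArea(c), ray(i,*cv2.fitEllipse(c)[0],.046))
cv2.imwrite("pics/c.png",cv2.resize(im[180:280,230:390],None,fx=5,fy=5,interpolation=cv2.INTER_CUBIC))
i=bot.camera_info("wrist"); print(i); o=bot.get_obs(); print(o["eef_pos"], i["pose"][:3,3]-o["eef_pos"])
E
```

```text
pot [0.538  0.1704 0.046 ]
matcentre [ 0.5507 -0.1098  0.004 ]
handletop [ 0.5437 -0.1016  0.088 ]
purple [0.57   0.0208 0.05  ]
blue [0.4847 0.025  0.05  ]
green [ 0.4384 -0.0879  0.05  ]
vial [0.593  0.3579 0.075 ]
resin [ 0.5903 -0.353   0.024 ]
tray [0.7539 0.0517 0.028 ]
((256.92169189453125, 222.85227966308594), (22.148700714111328, 22.796892166137695), 51.58494567871094) 395.0 [0.5371 0.1732 0.046 ]
{'vertical_fov': 71.62240415767349, 'cx': 321.6829497639048, 'cy': 195.14317766927834, 'pose': array([[ 0.2852, -0.9188, -0.2727,  0.0717],
       [ 0.9585,  0.273 ,  0.0826,  0.5   ],
       [-0.0014, -0.285 ,  0.9585,  0.3731],
       [ 0.    ,  0.    ,  0.    ,  1.    ]])}
[0.1423 0.4788 0.2305] [-0.0705  0.0212  0.1426]
```

View pics/c.png

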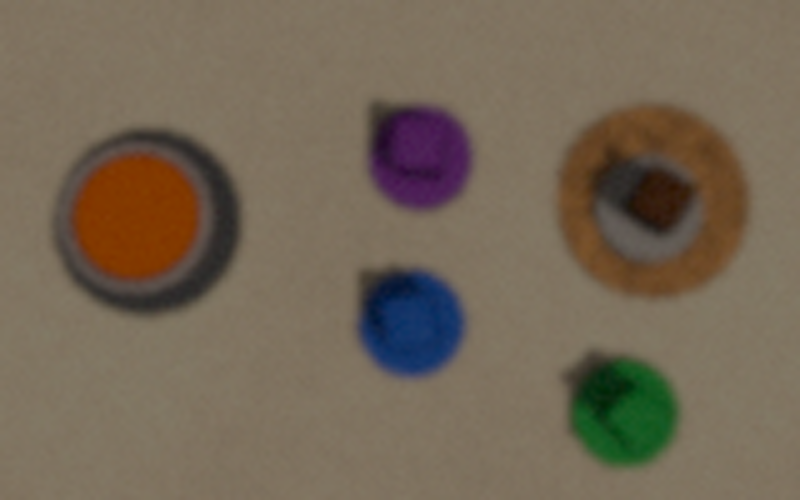

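The crop shows the orange plate at crop (137,216) and the handle top at crop (662,200), turned by roughly 45°. I'll go over the pot for a closer look.

{"method": "step_arm", "body": {
  "targets": "1 0.2 -0.15 0 0 0 0;1 0.4 -0.3 0 0 0 0;1 0.6 -0.46 0 0 0 0;1 0.79 -0.61 0 0 0 0;1 0.79 -0.61 0 0 0 0;1 0.79 -0.61 0 0 0 0;1 0.79 -0.61 0 0 0 0;1 0.79 -0.61 0 0 0 0;1 0.79 -0.61 0 0 0 0;1 0.79 -0.61 0 0 0 0"
}}

```text
clock: 0.93
eef_pos: [0.4734, 0.2231, 0.2309]
tool_rot: [0.144, 0.99, -0.0, -0.0]
ft_force: [0.4, 1.5, -0.7]
grip_width: 0.0851
grasp_force: 0.0
```

{"method": "step_arm", "body": {
  "targets": "1 0 0 0 0 0 0;1 0 0 0 0 0 0;1 0 0 0 0 0 0;1 0 0 0 0 0 0;1 0 0 0 0 0 0"
}}

```text
clock: 1.35
eef_pos: [0.4713, 0.2258, 0.2313]
tool_rot: [0.143, 0.99, -0.0, -0.0]
ft_force: [-0.5, 0.8, 0.2]
grip_width: 0.0853
grasp_force: 0.0
```

Run:
```python
from h import *
i=bot.camera_info("wrist"); im=bot.camera("wrist")[:,:,::-1]; cv2.imwrite("pics/w1.png",im)
o=bot.get_obs(); print(o["eef_pos"],o["joint_pos"],o["joint_vel"])
hsv=cv2.cvtColor(im,cv2.COLOR_BGR2HSV)
m=cv2.inRange(hsv,(0,150,60),(16,255,255))
for c in blobs(m,300): e=cv2.fitEllipse(c); print(e,cv2.contourArea(c),ray(i,*e[0],.045))
```

```text
[0.4713 0.2259 0.2314] [0.4469 0.2857 0.0654 1.3507 0.0001 0.7332] [-0.0014 -0.0004  0.0047  0.0006 -0.0001 -0.0003]
((605.1319580078125, 221.1285858154297), (73.2635269165039, 144.62887573242188), 4.029879570007324) 7357.5 [0.6297 0.5556 0.045 ]
((296.6905822753906, 232.7106475830078), (47.193965911865234, 52.773826599121094), 94.87151336669922) 1954.5 [0.5337 0.1739 0.045 ]
((127.12284851074219, 274.7947692871094), (49.75654602050781, 69.94122314453125), 109.95440673828125) 1448.5 [ 0.5276 -0.0651  0.045 ]
((258.432861328125, 328.6082763671875), (17.61455726623535, 65.6239013671875), 74.44610595703125) 675.5 [0.6613 0.0746 0.045 ]
```

View pics/w1.png

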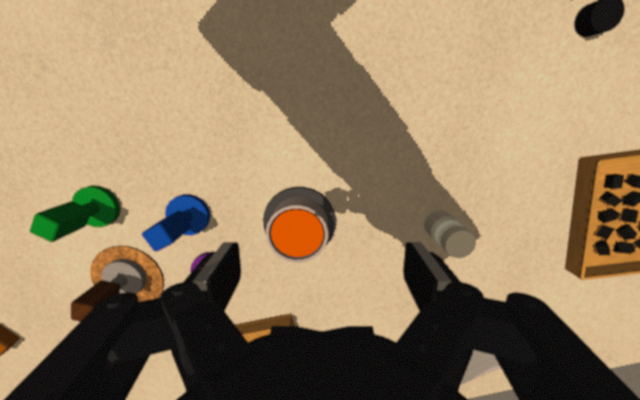

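The wrist view shows the plate at (297,233), and the tamper on its mat near (120,280), with its handle leaning left by perspective. Next I'll move over the tamper.

{"method": "step_arm", "body": {
  "targets": "1 0.15 -0.66 -0.04 0 0 0;1 0.15 -0.66 -0.04 0 0 0;1 0.15 -0.66 -0.04 0 0 0;1 0.15 -0.66 -0.04 0 0 0;1 0.15 -0.66 -0.04 0 0 0;1 0.15 -0.66 -0.04 0 0 0;1 0.15 -0.66 -0.04 0 0 0;1 0.15 -0.66 -0.04 0 0 0;1 0.15 -0.66 -0.04 0 0 0;1 0.15 -0.66 -0.04 0 0 0"
}}

```text
clock: 2.23
eef_pos: [0.5474, -0.1067, 0.2109]
tool_rot: [0.145, 0.989, -0.0, -0.0]
ft_force: [-0.7, 0.9, -1.2]
grip_width: 0.0853
grasp_force: 0.0
```

{"method": "step_arm", "body": {
  "targets": "1 0 0 0 0 0 0;1 0 0 0 0 0 0;1 0 0 0 0 0 0;1 0 0 0 0 0 0"
}}

```text
clock: 2.57
eef_pos: [0.5473, -0.1034, 0.2117]
tool_rot: [0.143, 0.99, 0.0, 0.0]
ft_force: [0.2, 0.3, -0.3]
grip_width: 0.0855
grasp_force: 0.0
```

Run:
```python
from h import *
i=bot.camera_info("wrist"); im=bot.camera("wrist")[:,:,::-1]; cv2.imwrite("pics/w2.png",im)
o=bot.get_obs(); print(o["eef_pos"],o["joint_pos"],o["joint_vel"])
```

```text
[ 0.5474 -0.1036  0.2117] [-0.1871  0.3624  0.122   1.33    0.0001  0.0992] [-0.0095  0.0033  0.0048 -0.0013 -0.0008  0.001 ]
```

View pics/w2.png

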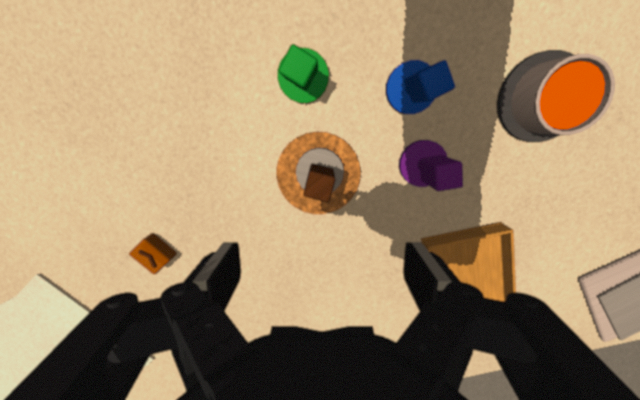

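The mat is centred near (319,173), with the grey foot at (320,172) and the handle top at (320,185). I'll measure these and zoom in.

Run:
```python
from h import *
i=bot.camera_info("wrist"); im=cv2.imread("pics/w2.png")
hsv=cv2.cvtColor(im,cv2.COLOR_BGR2HSV)
roi=np.zeros(im.shape[:2],np.uint8); roi[125:220,270:368]=255
h=cv2.inRange(hsv,(0,60,0),(20,255,110))&roi
c=blobs(h,50)[0]; r=cv2.minAreaRect(c); print("handle",r,cv2.boxPoints(r).tolist())
b=cv2.boxPoints(r); print([ray(i,*p,.088)[:2] for p in b])
mat=cv2.inRange(hsv,(8,130,120),(20,255,255))&roi
e=cv2.fitEllipse(cv2.convexHull(blobs(mat,50)[0])); print("mat",e,ray(i,*e[0],.004))
g=cv2.inRange(hsv,(0,0,60),(180,70,200))&roi
for c in blobs(g,60): e=cv2.fitEllipse(cv2.convexHull(c)); print("foot",e,ray(i,*e[0],.016))
cv2.imwrite("pics/c2.png",cv2.resize(im[125:220,270:370],None,fx=6,fy=6,interpolation=cv2.INTER_CUBIC))
```

```text
handle ((330.6575927734375, 189.4326629638672), (52.67232131958008, 44.0541877746582), 15.52410888671875) [[299.3868103027344, 203.60745239257812], [311.1776428222656, 161.16046142578125], [361.9283752441406, 175.25787353515625], [350.1375427246094, 217.70486450195312]]
[array([ 0.5549, -0.1292]), array([ 0.517 , -0.1051]), array([ 0.5444, -0.0614]), array([ 0.5842, -0.0838])]
mat ((318.1336975097656, 172.49227905273438), (81.85398864746094, 83.78868865966797), 91.80323028564453) [ 0.5462 -0.1078  0.004 ]
foot ((319.50439453125, 170.95628356933594), (45.28982162475586, 45.876800537109375), 59.52464294433594) [ 0.5425 -0.1048  0.016 ]
```

View pics/c2.png

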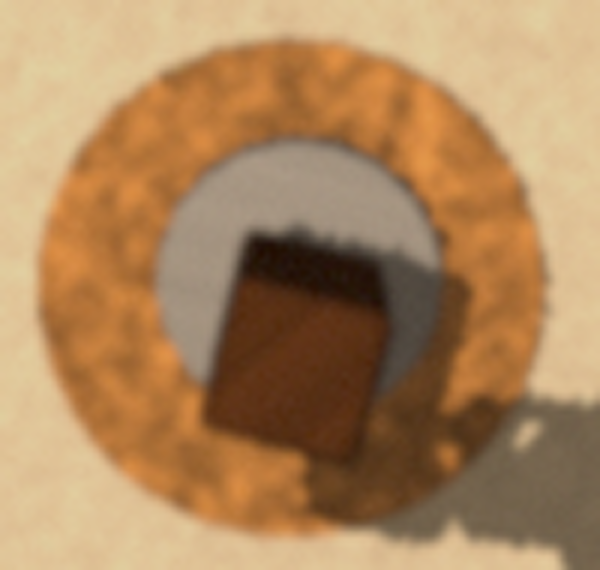

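The handle's top face has crop corners (243,280), (387,312), (352,462) and (208,425).

Run:
```python
from h import *
i=bot.camera_info("wrist")
q=np.array([[243,280],[387,312],[352,462],[208,425]])/6+[270,125]
w=np.array([ray(i,*p,.088)[:2] for p in q]); print(w,"centre",w.mean(0))
for k in range(4):
    d=w[(k+1)%4]-w[k]; print(np.linalg.norm(d),np.degrees(np.arctan2(d[1],d[0])))
R=cv2.Rodrigues(np.zeros(3))[0]
from scipy.spatial.transform import Rotation as Ro
T=Ro.from_quat(bot.get_obs()["tool_rot"]).as_matrix(); print("tool y ang",np.degrees(np.arctan2(T[1,1],T[0,1])))
```

```text
[[ 0.5267 -0.1088]
 [ 0.5384 -0.0877]
 [ 0.5616 -0.1003]
 [ 0.5486 -0.1216]] centre [ 0.5438 -0.1046]
0.024127744742018748 60.7878484067962
0.026418703486519507 -28.552912037178196
0.024976638746788866 -121.52533048800592
0.025414271630599616 149.60511945611537
tool y ang 73.59681409255796
```

{"method": "step_arm", "body": {
  "targets": "1 -0.009 -0.002 -0.05 0 0 -0.14;1 -0.009 -0.002 -0.1 0 0 -0.28;1 -0.009 -0.002 -0.16 0 0 -0.28;1 -0.009 -0.002 -0.22 0 0 -0.28;1 -0.009 -0.002 -0.27 0 0 -0.28;1 -0.009 -0.002 -0.31 0 0 -0.28;1 -0.009 -0.002 -0.33 0 0 -0.28;1 -0.009 -0.002 -0.33 0 0 -0.28;1 -0.009 -0.002 -0.33 0 0 -0.28;1 -0.009 -0.002 -0.33 0 0 -0.28"
}}

```text
clock: 3.45
eef_pos: [0.5442, -0.1061, 0.0479]
tool_rot: [0.251, 0.968, 0.0, 0.001]
ft_force: [0.5, -0.9, 0.4]
grip_width: 0.0853
grasp_force: 0.0
```

Run:
```python
from h import *
im=bot.camera("wrist")[:,:,::-1]; cv2.imwrite("pics/w3.png",im); o=bot.get_obs(); print(o["eef_pos"],o["tool_rot"],o["ft_force"])
```

```text
[ 0.5444 -0.1063  0.0481] [0.2515 0.9679 0.0001 0.0017] [0.607  0.169  0.3479]
```

View pics/w3.png

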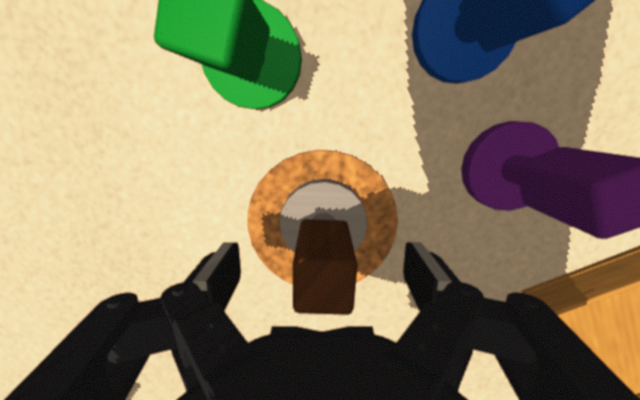

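The handle sits at column 324, square to the fingers, whose midpoint is at 322. I'll close the gripper.

{"method": "step_arm", "body": {
  "targets": "0 0 0 0 0 0 0;-0.2 0 0 0 0 0 0;-0.4 0 0 0 0 0 0;-1 0 0 0 0 0 0;-1 0 0 0 0 0 0;-1 0 0 0 0 0 0;-1 0 0 0 0 0 0;-1 0 0 0 0 0 0;-1 0 0 0 0 0 0;-1 0 0 0 0 0 0"
}}

```text
clock: 4.33
eef_pos: [0.5431, -0.1061, 0.0467]
tool_rot: [0.252, 0.968, 0.0, 0.0]
ft_force: [-1.3, 1.4, 4.7]
grip_width: 0.0274
grasp_force: 59.5
```

{"method": "step_arm", "body": {
  "targets": "-1 0 0 0.02 0 0 0;-1 0 0 0.06 0 0 0;-1 0 0 0.12 0 0 0;-1 0 0 0.18 0 0 0;-1 0 0 0.24 0 0 0;-1 0 0 0.24 0 0 0;-1 0 0 0.24 0 0 0;-1 0 0 0.24 0 0 0;-1 0 0 0.24 0 0 0"
}}

```text
clock: 5.08
eef_pos: [0.541, -0.1059, 0.1638]
tool_rot: [0.252, 0.968, -0.0, -0.003]
ft_force: [0.5, -0.4, -3.3]
grip_width: 0.0272
grasp_force: 59.7
```

Run:
```python
from h import *
im=bot.camera("side")[:,:,::-1]; cv2.imwrite("pics/s1.png",im); o=bot.get_obs(); print(o["eef_pos"],o["tool_rot"],o["ft_force"],o["ft_torque"],o["grip_width"],o["joint_pos"])
w=bot.camera("wrist")[:,:,::-1]
a=cv2.resize(im[130:290,180:380],None,fx=2.5,fy=2.5); b=cv2.resize(w,(400,250)); b=cv2.copyMakeBorder(b,0,150,0,0,cv2.BORDER_CONSTANT)
b=cv2.resize(b,(400,400)); cv2.imwrite("pics/v4.png",cv2.resize(cv2.hconcat([a,b]),(800,356)))
```

```text
[ 0.5411 -0.1059  0.1638] [ 0.2516  0.9678 -0.0002 -0.0025] [-0.2453  0.4007 -5.3254] [ 0.0089 -0.0203  0.0252] 0.027239080123650058 [-0.1932  0.3824  0.0243  1.2179 -0.0001  0.3156]
```

View pics/v4.png

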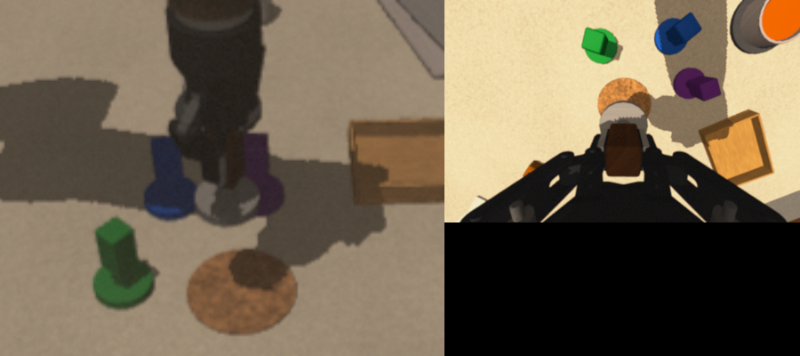

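The tamper is held upright and clear. Next I'll carry it over the pot.

{"method": "step_arm", "body": {
  "targets": "-1 -0.01 0.05 0 0 0 0;-1 -0.01 0.12 0 0 0 0;-1 -0.01 0.19 0 0 0 0;-1 -0.01 0.26 0 0 0 0;-1 -0.01 0.33 0 0 0 0;-1 -0.01 0.4 0 0 0 0;-1 -0.01 0.46 0 0 0 0;-1 -0.01 0.51 0 0 0 0;-1 -0.01 0.54 0 0 0 0;-1 -0.01 0.556 0 0 0 0"
}}

```text
clock: 6.02
eef_pos: [0.5369, 0.1741, 0.1648]
tool_rot: [0.25, 0.968, -0.0, -0.001]
ft_force: [0.5, -0.1, -4.2]
grip_width: 0.0274
grasp_force: 60.0
```

{"method": "step_arm", "body": {
  "targets": "-1 0 0 -0.02 0 0 0;-1 0 0 -0.04 0 0 0;-1 0 0 -0.06 0 0 0;-1 0 0 -0.08 0 0 0;-1 0 0 -0.08 0 0 0;-1 0 0 -0.08 0 0 0;-1 0 0 -0.08 0 0 0;-1 0 0 -0.08 0 0 0;-1 0 0 -0.08 0 0 0"
}}

```text
clock: 6.77
eef_pos: [0.5385, 0.1718, 0.1271]
tool_rot: [0.252, 0.968, 0.0, 0.001]
ft_force: [-0.6, -0.1, -4.3]
grip_width: 0.0276
grasp_force: 59.9
```

Run:
```python
from h import *
i=bot.camera_info("wrist");w=bot.camera("wrist")[:,:,::-1]; cv2.imwrite("pics/w5.png",w)
o=bot.get_obs(); print(o["eef_pos"],o["tool_rot"],o["ft_force"],o["ft_torque"],o["joint_vel"])
s=bot.camera("side")[:,:,::-1]; cv2.imwrite("pics/s5.png",s); t=bot.camera("top")[:,:,::-1]; cv2.imwrite("pics/t5.png",t)
print("pred plate px",proj(i,[.535,.1735,.045]),"foot",proj(i,o["eef_pos"]+[-.001,.001,-.043]), "foot side",proj(bot.camera_info("side"),o["eef_pos"]+[-.001,.001,-.043]),proj(bot.camera_info("side"),[.535,.1735,.05]))
a=cv2.resize(s[120:220,220:340],None,fx=3.33,fy=3.33); a=cv2.resize(a,(400,334)); b=cv2.resize(w[120:320,200:440],(400,334))
cv2.imwrite("pics/v5.png",cv2.hconcat([a,b]))
```

```text
[0.5384 0.1719 0.127 ] [0.2517 0.9678 0.0004 0.0006] [ 0.8684 -0.0922 -3.9964] [-0.0055  0.0389  0.0002] [ 0.0021  0.0022 -0.0021 -0.0001  0.0002 -0.0002]
pred plate px [321.5013 198.4659] foot [322.4495 217.8146] foot side [277.0869 155.1333] [276.9049 165.6255]
```

View pics/v5.png

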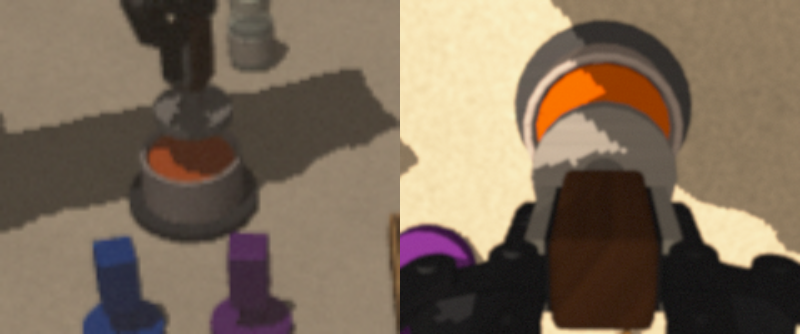

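The foot is over the mouth and centred: the columns match in both views, wrist centre about 322 and side about 277. I'll descend into the barrel.

{"method": "step_arm", "body": {
  "targets": "-1 0 0 -0.015 0 0 0;-1 0 0 -0.03 0 0 0;-1 0 0 -0.045 0 0 0;-1 0 0 -0.057 0 0 0;-1 0 0 -0.064 0 0 0;-1 0 0 -0.067 0 0 0;-1 0 0 -0.067 0 0 0;-1 0 0 -0.067 0 0 0"
}}

```text
clock: 7.58
eef_pos: [0.538, 0.1719, 0.0928]
tool_rot: [0.252, 0.968, 0.0, 0.0]
ft_force: [-0.2, -0.2, -3.2]
grip_width: 0.0276
grasp_force: 60.1
```

{"method": "step_arm", "body": {
  "targets": "-1 0 0 -0.002 0 0 0;-1 0 0 -0.004 0 0 0;-1 0 0 -0.006 0 0 0;-1 0 0 -0.008 0 0 0;-1 0 0 -0.008 0 0 0"
}}

```text
clock: 8.0
eef_pos: [0.5378, 0.1719, 0.0887]
tool_rot: [0.252, 0.968, 0.0, 0.0]
ft_force: [0.8, -0.6, -3.2]
grip_width: 0.0272
grasp_force: 60.1
```

{"method": "step_arm", "body": {
  "targets": "-1 0 0 -0.002 0 0 0;-1 0 0 -0.004 0 0 0;-1 0 0 -0.006 0 0 0;-1 0 0 -0.006 0 0 0"
}}

```text
clock: 8.33
eef_pos: [0.5379, 0.1719, 0.086]
tool_rot: [0.252, 0.968, 0.0, 0.0]
ft_force: [-0.1, 0.2, -2.0]
grip_width: 0.0276
grasp_force: 60.4
```

{"method": "step_arm", "body": {
  "targets": "-1 0 0 -0.002 0 0 0;-1 0 0 -0.004 0 0 0;-1 0 0 -0.004 0 0 0"
}}

```text
clock: 8.58
eef_pos: [0.538, 0.1719, 0.0839]
tool_rot: [0.252, 0.968, 0.0, 0.0]
ft_force: [-0.6, -0.1, -0.9]
grip_width: 0.0273
grasp_force: 60.5
```

{"method": "step_arm", "body": {
  "targets": "-1 0 0 -0.002 0 0 0;-1 0 0 -0.004 0 0 0;-1 0 0 -0.004 0 0 0"
}}

```text
clock: 8.83
eef_pos: [0.538, 0.1719, 0.0817]
tool_rot: [0.252, 0.968, 0.0, 0.0]
ft_force: [-0.4, -1.0, -0.7]
grip_width: 0.0272
grasp_force: 60.5
```

{"method": "step_arm", "body": {
  "targets": "-1 0 0 -0.001 0 0 0;-1 0 0 -0.002 0 0 0;-1 0 0 -0.002 0 0 0"
}}

```text
clock: 9.08
eef_pos: [0.538, 0.1719, 0.0808]
tool_rot: [0.252, 0.968, 0.0, 0.0]
ft_force: [-0.9, -0.6, -0.3]
grip_width: 0.0268
grasp_force: 60.5
```

{"method": "step_arm", "body": {
  "targets": "-1 0 0 -0.002 0 0 0;-1 0 0 -0.004 0 0 0;-1 0 0 -0.004 0 0 0"
}}

```text
clock: 9.33
eef_pos: [0.538, 0.1719, 0.0787]
tool_rot: [0.252, 0.968, 0.0, 0.0]
ft_force: [-0.0, 0.1, 0.7]
grip_width: 0.0277
grasp_force: 60.6
```

{"method": "step_arm", "body": {
  "targets": "-1 0 0 -0.001 0 0 0;-1 0 0 -0.002 0 0 0;-1 0 0 -0.002 0 0 0"
}}

```text
clock: 9.58
eef_pos: [0.538, 0.1719, 0.0778]
tool_rot: [0.252, 0.968, 0.0, 0.0]
ft_force: [-0.7, -0.0, 0.4]
grip_width: 0.0275
grasp_force: 60.6
```

{"method": "step_arm", "body": {
  "targets": "-1 0 0 -0.002 0 0 0;-1 0 0 -0.004 0 0 0;-1 0 0 -0.004 0 0 0"
}}

```text
clock: 9.83
eef_pos: [0.5379, 0.1719, 0.0757]
tool_rot: [0.252, 0.968, 0.0, 0.0]
ft_force: [-0.9, 0.1, 1.6]
grip_width: 0.0273
grasp_force: 60.6
```

{"method": "step_arm", "body": {
  "targets": "-1 0 0 -0.001 0 0 0;-1 0 0 -0.002 0 0 0;-1 0 0 -0.002 0 0 0"
}}

```text
clock: 10.08
eef_pos: [0.5379, 0.1719, 0.0748]
tool_rot: [0.252, 0.968, 0.0, 0.0]
ft_force: [0.3, 0.3, 1.4]
grip_width: 0.0272
grasp_force: 60.6
```

{"method": "step_arm", "body": {
  "targets": "-1 0 0 -0.002 0 0 0;-1 0 0 -0.004 0 0 0;-1 0 0 -0.004 0 0 0"
}}

```text
clock: 10.33
eef_pos: [0.5379, 0.1719, 0.0727]
tool_rot: [0.252, 0.968, 0.0, 0.0]
ft_force: [0.1, -0.3, 1.9]
grip_width: 0.0274
grasp_force: 60.7
```

{"method": "step_arm", "body": {
  "targets": "-1 0 0 -0.001 0 0 0;-1 0 0 -0.002 0 0 0;-1 0 0 -0.002 0 0 0"
}}

```text
clock: 10.58
eef_pos: [0.5379, 0.1719, 0.0718]
tool_rot: [0.252, 0.968, 0.0, 0.0]
ft_force: [-0.2, -1.2, 0.7]
grip_width: 0.0271
grasp_force: 60.7
```

{"method": "step_arm", "body": {
  "targets": "-1 0 0 -0.002 0 0 0;-1 0 0 -0.003 0 0 0;-1 0 0 -0.003 0 0 0"
}}

```text
clock: 10.83
eef_pos: [0.5379, 0.1719, 0.0703]
tool_rot: [0.252, 0.968, 0.0, 0.0]
ft_force: [0.5, 0.1, 2.9]
grip_width: 0.0273
grasp_force: 60.8
```

{"method": "step_arm", "body": {
  "targets": "-1 0 0 -0.001 0 0 0;-1 0 0 -0.002 0 0 0;-1 0 0 -0.002 0 0 0"
}}

```text
clock: 11.08
eef_pos: [0.538, 0.1719, 0.0698]
tool_rot: [0.252, 0.968, 0.0, 0.0]
ft_force: [-2.0, -0.2, 5.1]
grip_width: 0.0273
grasp_force: 61.3
```

{"method": "step_arm", "body": {
  "targets": "-1 0 0 -0.001 0 0 0;-1 0 0 -0.0015 0 0 0;-1 0 0 -0.0015 0 0 0"
}}

```text
clock: 11.33
eef_pos: [0.538, 0.1719, 0.0695]
tool_rot: [0.252, 0.968, 0.0, 0.0]
ft_force: [-1.7, -1.0, 7.8]
grip_width: 0.0271
grasp_force: 61.5
```

```bash
python3 -c "
from h import *
print(bot.get_obs()['ft_force'])
bot.camera('top');print(bot.get_obs()['ft_force'],bot.get_obs()['eef_pos'],bot.get_obs()['ft_torque'])"
```

```text
[-1.713  -0.9619  7.7933]
[-1.1172 -0.7259  6.9333] [0.538  0.1719 0.0695] [-0.3271  0.5218 -0.0428]
```

```bash
python3 -c "
from h import *
F=[];T=[]
for k in range(6):
    bot.camera('side'); o=bot.get_obs(); F.append(o['ft_force']);T.append(o['ft_torque'])
print(np.mean(F,0),np.std(F,0),np.mean(T,0),np.std(T,0))
from scipy.spatial.transform import Rotation as R
print(R.from_quat(o['tool_rot']).as_matrix()[:,2],o['clock'],o['eef_pos'])"
```

```text
[-1.8492 -0.7477  7.2513] [0.4837 0.3133 0.3633] [-0.2617  0.5046 -0.0046] [0.0179 0.031  0.0423]
[ 0.0008  0.0002 -1.    ] 11.6833 [0.538  0.1719 0.0695]
```

Lateral load on the foot explains most of the moment. I'll relieve it, press on to about 15 N and hold.

{"method": "step_arm", "body": {
  "targets": "-1 -0.0006 -0.0002 -0.001 0 0 0;-1 -0.0006 -0.0002 -0.002 0 0 0;-1 -0.0006 -0.0002 -0.0025 0 0 0;-1 -0.0006 -0.0002 -0.0025 0 0 0"
}}

```text
clock: 12.02
eef_pos: [0.538, 0.1719, 0.0689]
tool_rot: [0.252, 0.968, 0.0, 0.001]
ft_force: [-2.0, -1.0, 10.2]
grip_width: 0.0273
grasp_force: 61.9
```

```bash
python3 -c "
from h import *
F=[];T=[]
for k in range(5):
    bot.camera('side'); o=bot.get_obs(); F.append(o['ft_force']);T.append(o['ft_torque'])
print(np.mean(F,0),np.std(F,0),np.mean(T,0),np.std(T,0))
from scipy.spatial.transform import Rotation as R
print(R.from_quat(o['tool_rot']).as_matrix()[:,2],o['clock'],o['eef_pos'])"
```

```text
[-2.1446 -0.7678 11.384 ] [0.8009 0.5987 0.2783] [-0.3185  0.7387  0.0184] [0.0361 0.0272 0.034 ]
[ 0.0017  0.0004 -1.    ] 12.2667 [0.538  0.1719 0.0689]
```

{"method": "step_arm", "body": {
  "targets": "-1 0 0 0 -0.002 0.006 0;-1 0 0 0 -0.004 0.012 0;-1 0 0 0 -0.004 0.012 0"
}}

```text
clock: 12.52
eef_pos: [0.5384, 0.172, 0.0688]
tool_rot: [0.252, 0.968, -0.002, -0.003]
ft_force: [-2.7, -1.3, 10.6]
grip_width: 0.0273
grasp_force: 61.6
```

```bash
cat > m.py <<'E'
from h import *
F=[];T=[]
for k in range(5):
    bot.camera('side'); o=bot.get_obs(); F.append(o['ft_force']);T.append(o['ft_torque'])
print(np.mean(F,0),np.mean(T,0))
from scipy.spatial.transform import Rotation as R
print(R.from_quat(o['tool_rot']).as_matrix()[:,2],o['clock'],o['eef_pos'],o['joint_vel'])
E
python3 m.py
```

```text
[-1.9269 -0.6308  9.6351] [-0.1481  0.3897  0.0025]
[-0.007  -0.0024 -1.    ] 12.7667 [0.5384 0.172  0.0689] [ 0.0007 -0.0025  0.0004 -0.0001  0.0004  0.0002]
```

The load is now centred, with the residual moment equal to lateral force times lever. I'll add a little force and hold for over a second.

{"method": "step_arm", "body": {
  "targets": "-1 0 0 -0.001 0 0 0;-1 0 0 -0.001 0 0 0;-1 0 0 -0.001 0 0 0;-1 0 0 -0.001 0 0 0;-1 0 0 -0.001 0 0 0;-1 0 0 -0.001 0 0 0;-1 0 0 -0.001 0 0 0;-1 0 0 -0.001 0 0 0;-1 0 0 -0.001 0 0 0;-1 0 0 -0.001 0 0 0"
}}

```text
clock: 13.6
eef_pos: [0.5384, 0.172, 0.0687]
tool_rot: [0.252, 0.968, -0.002, -0.003]
ft_force: [-1.2, -1.6, 11.3]
grip_width: 0.0272
grasp_force: 62.0
```

{"method": "step_arm", "body": {
  "targets": "-1 0 0 0 0 0 0;-1 0 0 0 0 0 0;-1 0 0 0 0 0 0;-1 0 0 0 0 0 0;-1 0 0 0 0 0 0;-1 0 0 0 0 0 0"
}}

```text
clock: 14.1
eef_pos: [0.5384, 0.172, 0.0687]
tool_rot: [0.252, 0.968, -0.002, -0.003]
ft_force: [-2.4, -1.9, 11.8]
grip_width: 0.0271
grasp_force: 62.0
```

```bash
python3 m.py
```

```text
[-2.318  -1.0466 11.7681] [-0.2215  0.5159  0.033 ]
[-0.0068 -0.0023 -1.    ] 14.35 [0.5384 0.172  0.0687] [-0.0015  0.0006 -0.0009 -0.0009 -0.0009  0.001 ]
```

{"method": "step_arm", "body": {
  "targets": "-1 0 0 0.002 0 0 0;-1 0 0 0.005 0 0 0;-1 0 0 0.01 0 0 0;-1 0 0 0.02 0 0 0;-1 0 0 0.04 0 0 0;-1 0 0 0.08 0 0 0;-1 0 0 0.13 0 0 0;-1 0 0 0.18 0.004 -0.012 0;-1 0 0 0.2 0.004 -0.012 0;-1 0 0 0.2 0.004 -0.012 0"
}}

```text
clock: 15.18
eef_pos: [0.5393, 0.1723, 0.17]
tool_rot: [0.252, 0.968, 0.002, 0.002]
ft_force: [1.2, -0.5, -3.2]
grip_width: 0.0275
grasp_force: 60.2
```

```bash
python3 m.py
python3 - <<'E'
from h import *
for n in("top","side"):
    i=bot.camera_info(n);im=bot.camera(n)[:,:,::-1]; cv2.imwrite(f"pics/{n}6.png",im)
i=bot.camera_info("wrist");w=bot.camera("wrist")[:,:,::-1]; cv2.imwrite("pics/w6.png",w)
m=cv2.inRange(cv2.cvtColor(w,cv2.COLOR_BGR2HSV),(0,150,40),(16,255,255))
for c in blobs(m,300): e=cv2.fitEllipse(c); print(e,ray(i,*e[0],.027))
E
```

```text
[ 0.0889 -0.1783 -3.9951] [ 0.0001  0.022  -0.0014]
[-0.004  -0.0013 -1.    ] 15.4333 [0.5362 0.1713 0.1647] [0.0004 0.0012 0.0052 0.0011 0.0015 0.0012]
((320.753173828125, 280.1896057128906), (67.2940902709961, 120.50077819824219), 2.724306583404541) [0.634  0.1153 0.027 ]
((132.95957946777344, 287.88568115234375), (66.16638946533203, 81.02887725830078), 90.36499786376953) [ 0.5358 -0.0823  0.027 ]
((323.5198974609375, 172.8524169921875), (39.743099212646484, 68.79280853271484), 91.67079162597656) [0.5246 0.1798 0.027 ]
((15.901862144470215, 387.2335205078125), (26.201358795166016, 38.499534606933594), 87.26506805419922) [ 0.5791 -0.3189  0.027 ]
```

The press is done, with the plate left behind. I'll carry the tamper back to the mat.

{"method": "step_arm", "body": {
  "targets": "-1 0.017 -0.05 0 0 0 0;-1 0.017 -0.12 0 0 0 0;-1 0.017 -0.19 0 0 0 0;-1 0.017 -0.26 0 0 0 0;-1 0.017 -0.33 0 0 0 0;-1 0.017 -0.4 0 0 0 0;-1 0.017 -0.46 0 0 0 0;-1 0.017 -0.51 0 0 0 0;-1 0.017 -0.54 0 0 0 0;-1 0.017 -0.557 0 0 0 0"
}}

```text
clock: 16.42
eef_pos: [0.5456, -0.1091, 0.1662]
tool_rot: [0.253, 0.967, -0.0, -0.0]
ft_force: [0.5, -0.3, -4.8]
grip_width: 0.0278
grasp_force: 60.2
```

{"method": "step_arm", "body": {
  "targets": "-1 0 0 -0.02 0 0 0;-1 0 0 -0.06 0 0 0;-1 0 0 -0.1 0 0 0;-1 0 0 -0.14 0 0 0;-1 0 0 -0.17 0 0 0;-1 0 0 -0.19 0 0 0;-1 0 0 -0.2 0 0 0;-1 0 0 -0.2 0 0 0;-1 0 0 -0.2 0 0 0;-1 0 0 -0.2 0 0 0"
}}

```text
clock: 17.25
eef_pos: [0.5471, -0.1066, 0.0679]
tool_rot: [0.251, 0.968, 0.0, 0.001]
ft_force: [1.2, 0.3, -3.5]
grip_width: 0.0277
grasp_force: 60.1
```

```bash
python3 m.py
python3 - <<'E'
from h import *
p=cv2.imread("pics/top6.png"); a=cv2.resize(p[190:255,225:290],(400,400),interpolation=cv2.INTER_CUBIC)
w=bot.camera("wrist")[:,:,::-1]; cv2.imwrite("pics/w7.png",w); s=bot.camera("side")[:,:,::-1]; cv2.imwrite("pics/s7.png",s)
cv2.imwrite("pics/v7.png",cv2.vconcat([cv2.hconcat([cv2.resize(s[140:220,230:330],(400,300),interpolation=cv2.INTER_CUBIC),cv2.resize(cv2.imread("pics/w6.png")[110:260,220:420],(400,300))]),
 cv2.hconcat([cv2.resize(w,(400,300)),cv2.resize(s[200:290,230:350],(400,300),interpolation=cv2.INTER_CUBIC)])]))
E
```

```text
[ 0.3372 -0.2787 -3.9816] [ 0.0122 -0.0164 -0.0043]
[ 0.0015 -0.0003 -1.    ] 17.5 [ 0.5466 -0.1069  0.0676] [-0.      0.0051 -0.0059  0.0002  0.0015  0.0004]
```

View pics/v7.png

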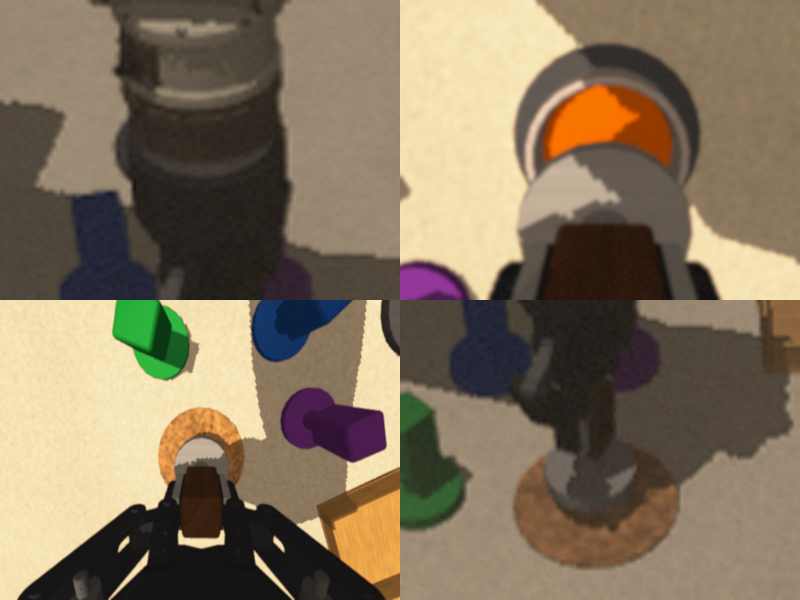

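The picture shows the plate lying deeper in the barrel and apparently flat, and the tamper upright above the mat's middle. I'll lower it gently.

{"method": "step_arm", "body": {
  "targets": "-1 0 0 -0.01 0 0 0;-1 0 0 -0.02 0 0 0;-1 0 0 -0.028 0 0 0;-1 0 0 -0.033 0 0 0;-1 0 0 -0.035 0 0 0;-1 0 0 -0.036 0 0 0;-1 0 0 -0.037 0 0 0;-1 0 0 -0.037 0 0 0"
}}

```text
clock: 18.27
eef_pos: [0.5461, -0.1068, 0.0483]
tool_rot: [0.252, 0.968, -0.0, 0.0]
ft_force: [-0.9, -0.1, -3.4]
grip_width: 0.0273
grasp_force: 60.1
```

{"method": "step_arm", "body": {
  "targets": "-1 0 0 -0.001 0 0 0;-1 0 0 -0.002 0 0 0;-1 0 0 -0.003 0 0 0;-1 0 0 -0.003 0 0 0"
}}

```text
clock: 18.6
eef_pos: [0.5461, -0.1067, 0.0468]
tool_rot: [0.252, 0.968, -0.0, 0.0]
ft_force: [0.2, 0.2, -4.1]
grip_width: 0.0277
grasp_force: 60.1
```

{"method": "step_arm", "body": {
  "targets": "-1 0 0 -0.001 0 0 0;-1 0 0 -0.002 0 0 0;-1 0 0 -0.002 0 0 0;-1 0 0 -0.002 0 0 0"
}}

```text
clock: 18.93
eef_pos: [0.5461, -0.1067, 0.0467]
tool_rot: [0.252, 0.968, -0.0, 0.0]
ft_force: [-2.6, 1.8, 5.8]
grip_width: 0.0273
grasp_force: 61.3
```

The tamper is standing on the mat. I'll ease off and open.

{"method": "step_arm", "body": {
  "targets": "-1 0 0 0.001 0 0 0;-1 0 0 0.001 0 0 0;-0.3 0 0 0.001 0 0 0;0 0 0 0.001 0 0 0;0.3 0 0 0.001 0 0 0;0.6 0 0 0.001 0 0 0;0.6 0 0 0.001 0 0 0;0.6 0 0 0.001 0 0 0"
}}

```text
clock: 19.6
eef_pos: [0.5461, -0.1068, 0.0462]
tool_rot: [0.252, 0.968, -0.0, 0.0]
ft_force: [-0.6, 0.2, -0.8]
grip_width: 0.0681
grasp_force: 0.0
```

{"method": "step_arm", "body": {
  "targets": "0.6 0 0 0.02 0 0 0;0.6 0 0 0.06 0 0 0;0.6 0 0 0.12 0 0 0;0.6 0 0 0.18 0 0 0;0.6 0 0 0.24 0 0 0;0.6 0 0 0.3 0 0 0;0.6 0 0 0.3 0 0 0;0.6 0 0 0.3 0 0 0;0.6 0 0 0.3 0 0 0;0.6 0 0 0.3 0 0 0"
}}

```text
clock: 20.43
eef_pos: [0.5451, -0.1065, 0.1951]
tool_rot: [0.252, 0.968, -0.0, -0.001]
ft_force: [0.0, -0.2, 0.5]
grip_width: 0.0684
grasp_force: 0.0
```

Run:
```python
from h import *
i=bot.camera_info("wrist");im=bot.camera("wrist")[:,:,::-1]; cv2.imwrite("pics/w8.png",im)
o=bot.get_obs(); print(o["clock"],o["eef_pos"],o["ft_force"],o["joint_vel"])
hsv=cv2.cvtColor(im,cv2.COLOR_BGR2HSV); u,v=proj(i,[.5462,-.1078,.01]).astype(int)
roi=np.zeros(im.shape[:2],np.uint8); roi[v-55:v+55,u-50:u+50]=255
mat=cv2.inRange(hsv,(8,130,120),(20,255,255))&roi
for c in blobs(mat,500)[:1]: e=cv2.fitEllipse(cv2.convexHull(c)); print("mat",e,ray(i,*e[0],.004))
g=cv2.inRange(hsv,(0,0,60),(180,70,200))&roi
for c in blobs(g,150): e=cv2.fitEllipse(cv2.convexHull(c)); print("foot",e,ray(i,*e[0],.016))
h=cv2.inRange(hsv,(0,60,0),(20,255,110))&roi
for c in blobs(h,100): print("handle",cv2.minAreaRect(c))
# plate and rim, wrist
m=cv2.inRange(hsv,(0,190,40),(14,255,255))
for c in blobs(m,400): e=cv2.fitEllipse(c); print("orange",e)
t=bot.camera("top")[:,:,::-1]; it=bot.camera_info("top")
m=cv2.inRange(cv2.cvtColor(t,cv2.COLOR_BGR2HSV),(0,170,60),(14,255,255))
for c in blobs(m,60): print("top",cv2.fitEllipse(c))
```

```text
20.4833 [ 0.545  -0.1065  0.1948] [ 1.0548  0.1913 -1.1689] [ 0.0004  0.0051  0.0025 -0.0021 -0.0004  0.0004]
mat ((322.0179138183594, 176.7454071044922), (85.43821716308594, 87.16737365722656), 86.55758666992188) [ 0.5464 -0.1071  0.004 ]
foot ((322.38763427734375, 177.26739501953125), (47.07525634765625, 47.82426071166992), 81.72401428222656) [ 0.5448 -0.1057  0.016 ]
handle ((336.7420654296875, 188.75918579101562), (38.013153076171875, 58.481773376464844), 86.05481719970703)
orange ((569.254150390625, 34.169551849365234), (51.03971862792969, 72.41915893554688), 15.787821769714355)
orange ((322.26678466796875, 193.09915161132812), (28.901819229125977, 29.509906768798828), 54.43149948120117)
top ((257.2635498046875, 223.1513214111328), (22.312620162963867, 24.131406784057617), 43.786376953125)
top ((88.63945770263672, 291.6867370605469), (13.170449256896973, 15.86540699005127), 64.79594421386719)
```

```bash
python3 -c "
from workcell import bot
print(bot.job_done())"
```

```text
the job is handed in; nothing more can be done
None
```

I pressed the plate to its stop at about 15 N, held it there for over a second, stood the tamper back upright on the cork mat and handed the job in; I judged the plate level from force readings and the camera view only, and never commanded the arm near the bystanders but did not re-check their positions.

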